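# Tuck a slide carrier under the stage clip and hold it flat

## Task

Keeping it flat on the stage and never lifting it, slide the metal slide carrier sideways from the middle of the stage to the blue-outlined bay, let it come to rest there for about half a second, then push it straight ahead so that its front edge tucks under the blue leaf, fully home against the stop bar, without lifting the leaf. Finish while still holding the carrier there, pressed firmly down flat on the stage with about 12 N (a bit over a kilogram's weight): do not let go. Leave the white clip, the bottles and everything else alone.

Things in the scene. Friction and masses are not known exactly. Their poses are not given: they have to be found in the camera images.
- stage: Dark grey slab fixed to the bench, 240 (x) x 330 (y) x 20 mm high; origin at the centre of its underside (on the bench), so its top is 20 mm above the origin. Its +x points away from the robot (yawed by up to 0.2 rad from the robot's x). Three bays side by side along its y, about 110 mm apart: a yellow outline in the middle (the carrier starts about there), and the blue and the white outline either side, blue left or right from one run to the next.
- carrier: Loose aluminium plate, 120 (x) x 84 (y) x 4 mm, about 0.25 kg, lying flat on the stage, with a glass slide let in and a black upright grip block: 36 mm long (x), 16 mm wide (y), its top 50 mm above the plate's underside, centred 30 mm behind (-x of) the plate's centre; pinch it across y from above. Origin: centre of the plate's underside. +x points to the front edge, the one to tuck. It starts yawed by up to 0.12 rad and up to about 12 mm off the yellow bay.
- carrier_grip (a point): Centre of the top face of the carrier's black grip, 50 mm above the stage top, 30 mm behind the carrier's origin.
- carrier_edge (a point): Middle of the carrier's front edge: 60 mm ahead (+x) of its origin, at half the plate's thickness (2 mm).
- clip_blue: Blue clip, fixed on the far side of the stage top; origin under the middle of its dark steel stop bar (16 mm in x, 76 mm in y, 7 mm high), on the stage top; axes parallel to the stage's. The blue leaf (60 mm wide, 2.5 mm thick) reaches 26 mm from the bar's near face towards the robot (-x), its underside 7 mm above the stage, its last 10 mm bent upward: the 4 mm plate passes under with 3 mm to spare.
- blue_bay (a point): Centre of the blue-outlined bay (outline 126 x 90 mm) on the stage top, 113 mm in front (-x) of the blue clip's origin: the carrier's origin belongs here for the pause. From here it is 45 mm straight ahead (+x) to fully home, and its front edge is 19 mm short of the leaf.
- blue_stop (a point): Middle of the near (-x) face of the blue clip's stop bar, 2 mm above the stage top: the carrier's front edge meets it when fully home. Its axes are those of the clip.
- leaf_blue (a joint): Hinge of the blue leaf along its far edge, rad: 0 lying down, grows as the leaf is lifted (1.2 fully up). The leaf (30 g) is held down by its weight and a weak spring; 0.1 rad raises its tip by 4 mm.
- clip_white: The other clip, the same but with a white leaf and white outline; not used. Origin as for the blue clip.
- leaf_white (a joint): Hinge of the white leaf, rad, 0 lying down; leave it so.
- oil_bottle: Small amber bottle, 26 mm across, 55 mm tall, loose on the far part of the stage between the two clips; origin at the centre of its foot. Leave alone.
- petri_dish: Clear closed dish, 90 mm across, 16 mm high, loose on the bench to the left of the stage; origin at the centre of its underside. Leave alone.
- beaker: Glass beaker, 70 mm across, 90 mm tall, loose on the bench to the right of the stage; origin at the centre of its foot. Leave alone.
- reagent: Amber bottle with a white cap, 70 mm across, 150 mm tall, loose on the bench to the left of the stage; origin at the centre of its foot. Leave alone.
- slide_box: Orange slide box, 100 x 170 x 35 mm, loose on the bench at the right; origin at the centre of its underside. Leave alone.
Mind the look-alikes: they are no part of the job. Leave any turquoise look-alike of the carrier alone.

How it is judged (in metres and radians):
On the way, in this order (a step that is already met when the one before it is completed fails the run):
1. the carrier has been slid to the blue-outlined bay and rests there (horizontal distance between carrier and blue_bay below 0.013 m and angle between the x axis of carrier and the x axis of clip_blue, either way round below 0.15 rad and linear speed of carrier below 0.02 m/s), for 0.25 s.
2. its front edge is tucked under the blue leaf, home against the stop bar (x of carrier_edge in the frame of blue_stop above -0.006 m and y of carrier_edge in the frame of blue_stop between -0.012 and 0.012 m and angle between the x axis of carrier and the x axis of clip_blue, either way round below 0.12 rad and value of joint leaf_blue below 0.05 rad and z of carrier in the frame of stage below 0.0225 m and angle between carrier's own z axis and vertical below 0.03 rad), for 0.2 s.
At the end, for the whole second after the job is handed in: Carrier edge under the blue leaf, within 6 mm of the stop bar, 12 mm of its middle and 0.12 rad of square; plate flat (2.5 mm, 0.03 rad); blue leaf down (under 0.05 rad); fingers still on the carrier (over 5 N), pressing it on the stage with over 6 N in all (all of step 2 and contact force between carrier and stage above 6 N and contact force between the fingers and carrier above 5 N); the arm keeps its last pose, push and grip.
It fails at once if the carrier is lifted off the stage (centre more than 4 mm up, or tipped by more than 0.12 rad) (z of carrier in the frame of stage above 0.024 m or angle between carrier's own z axis and vertical above 0.12 rad).
It fails at once if the blue leaf is lifted (more than 0.1 rad) (value of joint leaf_blue above 0.1 rad).
It fails at once if the white leaf is lifted (more than 0.1 rad) (value of joint leaf_white above 0.1 rad).
It fails at once if a bystander is moved by more than 20 mm (distance of any of oil_bottle, petri_dish, beaker, reagent, slide_box from where it was at the start of the episode above 0.02 m).
It also fails if it takes over 51 s, if anything falls off the work surface, if the arm or the gripper's body presses on something with over 40 N, if the wrist force passes 120 N, or if a joint passes its speed limit or range.

## Robot

A 6-joint arm with a two-finger parallel gripper is mounted at the origin on the work surface. World frame = base frame: x ahead of the robot, y to its left, z up, the work surface at z = 0. Lengths are in m, angles in degrees, forces in N, time in s.
With the tool pointing down it reaches from about 0.25 to 0.725 m from the base axis. Payload 9.7 kg.
Tool frame: the origin (TCP) lies on the centre line of the jaws, within the pads' length; the fingertips stand tip_reach ahead of it and the grasp point (between the pads) lies 2 mm behind it (tip_reach is the distance from the TCP to the fingertips, in m); z points along the fingers, y is the direction in which the jaws open and shut (so a half turn about z gives the same grasp; the last joint's range is limited). The gripper opens to 85 mm and grips with 20 to 120 N. Pads are 22 mm wide; open, the fingers measure 114 mm over their backs; the gripper's body (76 mm by 85 mm) begins 54 mm behind the grasp point. The pads swing forward as they close: fully open they stand 13 mm farther back than shut.
Start: joints at [64.171, 4.979, 10.078, 95.1, 0, 90], TCP at [0.24, 0.495, 0.215] pointing down, gripper open.
Joint ranges: [-179.16, 179.16], [-48.56, 103.87], [-65.8, 70.77], [-126.05, 130.52], [-82.76, 87.17], [-180, 180]. Speed limits (degrees/s): [127.2, 127.2, 147.25, 180, 180, 180].

## Interface

Orientations are given as [roll, pitch, yaw] about the fixed x, y, z axes, in that order (R = Rz(yaw) Ry(pitch) Rx(roll)).
In Python, from workcell import get_obs, camera, calibration, job_done, tip_reach gives the robot as it stands.
- The arm moves only by the tool apply_moves, never from a script. Its argument "rows" is a list of rows, each a list of 7 numbers: the shift along the world's x, y, z in mm, then the turn, a rotation vector about the world's x, y, z in degrees, then the closure, from 0 (fully open) to 1 (shut). A call has 1 to 20 rows; each row shifts and turns the commanded pose from where the row before left it; what a row does not reach is not made up. A row lasts 1/8 s, in which the tool goes at most 62.5 mm and 10.7 degrees, less where a joint would pass 70% of its speed; a pose out of reach is approached as far as the arm can. A call with a gripper value outside its range is refused whole. The fingers move at their own pace and stop on an object; "grip_force" is the grip in N (left out, the last holds). Time passes only in rows, so rows that do not move let the fingers close. It gives the time, the measured TCP pose, the force and the opening at its end, in the units of the state.
- get_obs(): the state, without advancing time (a new reading comes with each control period).
- camera(name): name is "side" or "top"; returns the picture (384x512x3 uint8, red, green, blue); there is no depth.
- calibration(name): a dict with "intrinsics" (3x3 intrinsics, pixels), "T" (4x4, takes a point from camera to world coordinates). Camera axes: x right, y down, z forward; pixel columns grow to the right and rows downward; lengths in m; the calibration is good to about 2 mm. A picture is of the moment at which its call begins. calibration takes no time and is no camera call.
- job_done(): hands the job in, once; it reports no verdict.
The state is a dict: "time": time; "q": joint angles; "qd": joint speeds; "joint_efforts": joint torques, N m; "ee_pos": TCP position; "tcp_rot": TCP orientation; "wrist_force": force on the tool from outside, world axes, zero at the start; "torque": the same for the moment, N m; "opening": finger opening in m.
Only numpy, scipy, OpenCV 4.12 (cv2) and the standard library are available. Lean on these libraries where they do the work, as an engineer would, in place of code of your own. Each camera call takes 0.05 s, during which the arm holds its last target.

## Working session

There is one attempt and no reset: what is moved stays moved. The work goes in short steps, Python scripts to look and compute and a tool call to move; the robot and the scene stay as the last step left them, time stands still between calls to the robot, and variables do not carry over. Pictures are saved under pics/ and viewed, and the job is handed in when it is done.

Besides the shell and the picture viewer there is one more tool, called after "Emit:" as a command line: name --pt "numbers of a row" for each row, then --argument value for the rest. apply_moves: Moves the arm, as the interface text tells. Its arguments: {"type":"object","properties":{"rows":{"type":"array","items":{"type":"array","items":{"type":"number"}}},"grip_force":{"type":"number"}},"required":["rows"]}

```bash
ls; mkdir -p pics; python3 - <<'E'
from workcell import *
import cv2
for n in("side","top"):
    im=camera(n); cv2.imwrite(f"pics/{n}0.png",im[:,:,::-1])
    c=calibration(n); print(n,c["intrinsics"],c["T"])
print(get_obs(),tip_reach if not callable(tip_reach) else tip_reach())
E
```

```text
pics
side [[371.20646578   0.         255.46673095]
 [  0.         371.20646578 186.97390788]
 [  0.           0.           1.        ]] [[ 0.90237432 -0.2688186   0.336834    0.08552863]
 [-0.43082609 -0.5437396   0.72023338 -0.8959469 ]
 [-0.01046214 -0.79503699 -0.60647072  0.84418639]
 [ 0.          0.          0.          1.        ]]
top [[412.36104256   0.         249.65227789]
 [  0.         412.36104256 190.39864538]
 [  0.           0.           1.        ]] [[-0.02938984 -0.98261945  0.1832901   0.31991991]
 [-0.99956576  0.02850066 -0.00748421  0.01271172]
 [ 0.00213024 -0.18343047 -0.98303038  1.23522515]
 [ 0.          0.          0.          1.        ]]
{'time': 0.1, 'q': array([ 6.41708668e+01,  5.00812645e+00,  1.00398990e+01,  9.50984117e+01,
       -2.07435789e-04,  9.00007721e+01]), 'qd': array([ 0.05473537, -0.09332724,  0.11352173,  0.05855338, -0.10292377,
        0.11247482]), 'joint_efforts': array([-1.43823895e-04, -5.21559584e+01,  4.65654731e+01,  1.60812942e-02,
       -2.37995266e-05, -1.12086536e-05]), 'ee_pos': array([0.23953817, 0.4948637 , 0.21436037]), 'tcp_rot': array([-1.79933361e+02,  2.08333680e-04,  1.54170095e+02]), 'wrist_force': array([ 0.2623293 ,  0.3484421 , -0.12386286]), 'torque': array([ 0.00530919,  0.01260933, -0.02557892]), 'opening': 0.08543026465261434} 0.017
```

View pics/top0.png

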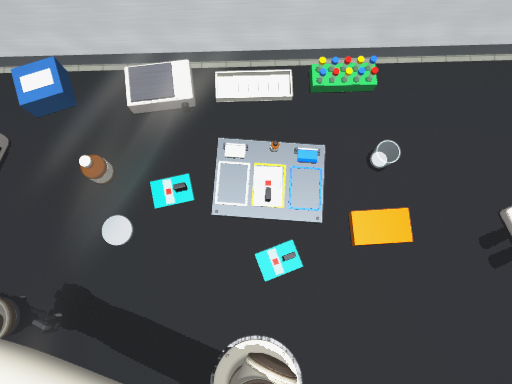

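View pics/side0.png

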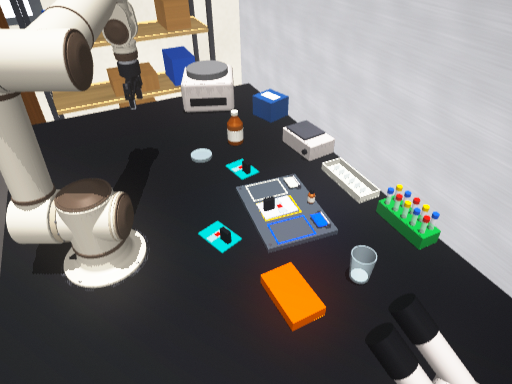

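The top view shows the metal carrier on the yellow bay at about (268,186), the blue bay at (306,188) with its clip at (307,155), and the oil bottle at (275,146). The turquoise look-alikes are at (172,190) and (278,260). I'll enlarge the crop to confirm.

```bash
python3 - <<'E'
import cv2
im=cv2.imread("pics/top0.png")[130:230,205:335]
cv2.imwrite("pics/c1.png",cv2.resize(im,None,fx=6,fy=6,interpolation=cv2.INTER_CUBIC)[:600])
im=cv2.imread("pics/side0.png")[165:255,225:345]
cv2.imwrite("pics/c2.png",cv2.resize(im,None,fx=6,fy=6,interpolation=cv2.INTER_CUBIC))
E
```

```text
(no output)
```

View pics/c1.png

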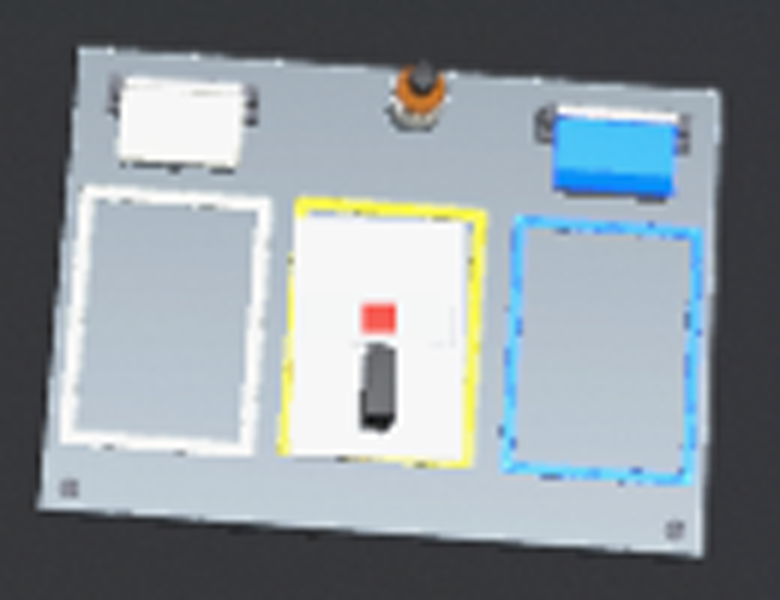

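View pics/c2.png

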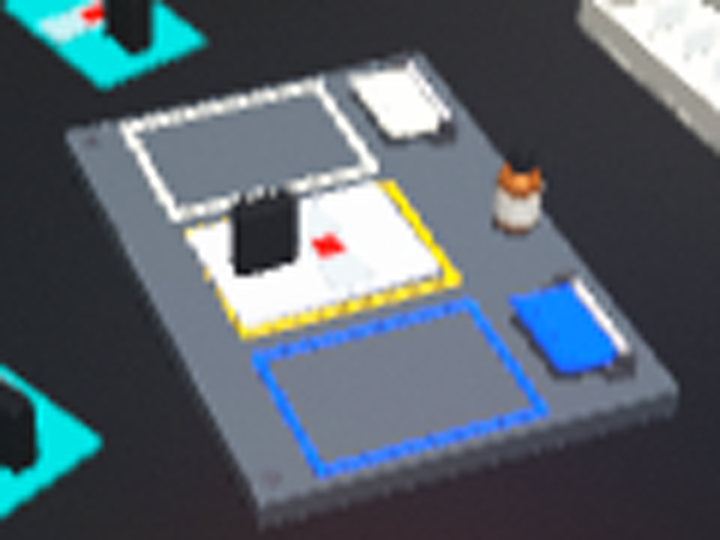

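The metal-white plate with the black grip on the yellow outline (268,186) is the carrier. The two turquoise plates lie on the bench, so they are the look-alikes. Next I measure.

```bash
cat > h.py <<'E'
import numpy as np,cv2
from workcell import *
def ray(n,uv,z):
    c=calibration(n);uv=np.asarray(uv,float).reshape(-1,2)
    d=(np.linalg.inv(c["intrinsics"])@np.c_[uv,np.ones(len(uv))].T).T@c["T"][:3,:3].T
    o=c["T"][:3,3]; return (o+d*((z-o[2])/d[:,2])[:,None])[:,:2]
def px(m): return np.argwhere(m)[:,::-1]
def rect(P):
    r=cv2.minAreaRect((P*1000).astype(np.float32)); (x,y),(w,h),a=r
    if w<h: a+=90; w,h=h,w
    a=(a+90)%180-90
    return "c %.1f %.1f  long %.1f short %.1f  yaw(long) %.2f"%(x,y,w,h,a)
def big(m,k=0):
    n,l,s,_=cv2.connectedComponentsWithStats(m.astype(np.uint8),connectivity=8)
    return l==1+np.argmax(s[1:,4])
E
cat > meas.py <<'E'
from h import *
import sys
roi={"top":(130,225,205,335),"side":(165,255,225,345)}
for n in("top","side"):
    im=cv2.imread(f"pics/{n}{sys.argv[1]}.png"); a,b,c,d=roi[n]
    M=np.zeros(im.shape[:2],bool);M[a:b,c:d]=1
    hs=cv2.cvtColor(im,cv2.COLOR_BGR2HSV);H,S,V=[hs[...,i].astype(int) for i in range(3)]
    bl=M&(abs(H-105)<15)&(S>110)
    k,l,s,ce=cv2.connectedComponentsWithStats(bl.astype(np.uint8),connectivity=8)
    for i in range(1,k):
        if s[i,4]>15: print(n,"blue",s[i],rect(ray(n,px(l==i),.02)),"z27:",rect(ray(n,px(l==i),.027)))
    ye=M&(abs(H-28)<8)&(S>120); print(n,"yellow",rect(ray(n,px(ye),.02)))
    wh=M&(S<25)&(V>225)
    k,l,s,ce=cv2.connectedComponentsWithStats(wh.astype(np.uint8),connectivity=4)
    for i in range(1,k):
        if s[i,4]>25: print(n,"white",s[i],rect(ray(n,px(l==i),.024)))
    st=M&(V>(85 if n=="top" else 75))
    print(n,"stage",rect(ray(n,px(big(st)),.02)))
    dk=M&(V<75)
    k,l,s,ce=cv2.connectedComponentsWithStats(dk.astype(np.uint8),connectivity=4)
    for i in range(1,k):
        if 20<s[i,4]<400: print(n,"dark",s[i],ce[i],rect(ray(n,px(l==i),.07)),rect(ray(n,px(l==i),.024)))
    rd=M&((H<6)|(H>174))&(S>140); print(n,"red",ray(n,px(rd),.025).mean(0)*1000)
E
python3 meas.py 0
```

```text
top blue [297 149  21  14 248] c 649.1 -174.3  long 62.4 short 38.0  yaw(long) 84.11 z27: c 647.2 -173.2  long 62.1 short 37.8  yaw(long) 84.11
top blue [289 166  33  45 255] c 549.8 -162.8  long 131.4 short 95.6  yaw(long) -5.50 z27: c 548.5 -161.7  long 130.7 short 95.0  yaw(long) -5.50
top yellow c 562.5 -53.3  long 130.5 short 95.0  yaw(long) -5.76
top white [225 143  20  15 255] c 672.8 45.6  long 59.6 short 41.6  yaw(long) 84.13
top white [298 148  20   2  27] c 670.4 -176.5  long 57.8 short 3.2  yaw(long) 88.35
top white [215 161  35  45 326] c 570.1 55.3  long 132.7 short 97.6  yaw(long) -5.86
top white [ 253  166   30   41 1008] c 558.4 -51.1  long 121.0 short 85.6  yaw(long) -3.43
top stage c 580.6 -55.8  long 331.0 short 241.2  yaw(long) 84.18
top red [568.04581525 -52.16645113]
side blue [310 212  18  16 169] c 652.7 -166.5  long 68.8 short 39.3  yaw(long) 84.07 z27: c 647.9 -172.7  long 68.2 short 38.9  yaw(long) 84.07
side blue [267 214  50  31 306] c 550.5 -164.3  long 134.6 short 101.4  yaw(long) -5.65 z27: c 546.5 -170.5  long 133.4 short 100.6  yaw(long) -5.65
side 
[... 221 characters left out ...]
ong) 83.91
side white [257 196  41  23 440] c 558.4 -52.3  long 120.2 short 85.6  yaw(long) -2.73
side stage c 585.4 -63.4  long 345.0 short 254.3  yaw(long) 83.91
side dark [243 165   7   9  55] [246.16363636 168.49090909] c 531.3 137.7  long 52.2 short 22.4  yaw(long) 65.27 c 557.8 199.1  long 55.3 short 23.7  yaw(long) 65.27
side dark [264 197  10  14 119] [268.43697479 203.45378151] c 515.9 -74.6  long 65.9 short 29.8  yaw(long) 63.43 c 541.5 -25.8  long 69.9 short 31.5  yaw(long) 63.43
side dark [225 229   6  15  74] [227.2972973  236.28378378] c 340.1 -153.4  long 58.4 short 14.8  yaw(long) 68.21 c 355.3 -109.3  long 61.8 short 15.7  yaw(long) 68.21
side red [557.36455887  67.19252533]
```

Emit:
apply_moves --pt "20 -40 0 0 0 5 0" --pt "20 -40 0 0 0 5 0"

```text
time: 0.35
ee_pos: [0.2797, 0.4141, 0.2143]
tcp_rot: [-179.9, -0.0, 164.4]
wrist_force: [0.9, -0.1, 0.7]
opening: 0.0854
```

```bash
python3 - <<'E'
from h import *
o=get_obs();print(o["time"],o["q"],o["ee_pos"],o["tcp_rot"])
im=cv2.imread("pics/top0.png");V=im.max(2)
M=np.zeros(V.shape,bool);M[180:206,260:278]=1
m=big(M&(V<130)); p=px(m);print(p.min(0),p.max(0),m.sum(),rect(ray("top",p,.07)))
print(im[184:204,262:275].max(2))
E
```

```text
0.35 [ 5.59678968e+01 -1.85571815e+00  3.01698630e+00  9.49375184e+01
 -3.79693944e-03  7.15632420e+01] [0.27970559 0.41414414 0.21431753] [-1.79937312e+02 -1.68958567e-02  1.64404648e+02]
[265 188] [270 201] 72 c 523.8 -47.0  long 38.0 short 14.3  yaw(long) -2.20
[[246 246 246 247 247 247 247 247 247 246 246 246 246]
 [246 246 246 247 247 247 247 247 247 246 246 246 246]
 [247 246 246 246 246 246 246 246 246 247 247 247 247]
 [247 242 233 228 162 135 133 190 241 247 247 247 247]
 [247 247 247 246 156 110 111 112 121 242 247 247 247]
 [247 247 247 194 114 112 112 115 120 242 247 247 247]
 [247 247 247 193 114 114 114 115 121 242 247 247 247]
 [247 247 247 179 113 115 116 117 120 242 247 247 247]
 [247 247 247 179 114 116 116 117 120 242 247 247 247]
 [247 247 247 174 112 119 120 118 120 242 247 247 247]
 [247 247 247 167 116 120 120 119 120 242 247 247 247]
 [247 247 228  92 117 122 120 120 120 242 247 247 247]
 [247 247 228  90 120 122 121 120 120 242 247 247 247]
 [247 247 228  91 120 124 121 120 120 242 247 247 247]
 [247 247 228  91 118 119 116 114 114 244 247 247 247]
 [247 247 228  91  44  46  47  49  75 247 247 247 247]
 [247 247 228  91  32  32  34  31 141 247 247 247 247]
 [247 247 237 162 146 119  75 108 244 247 247 247 247]
 [247 247 247 247 247 247 217 245 247 247 247 247 247]
 [247 247 247 247 247 247 247 247 247 247 247 247 247]]
```

Emit:
apply_moves --pt "25 -46 0 0 0 1.3 0" --pt "25 -46 0 0 0 1.3 0" --pt "25 -46 0 0 0 1.3 0" --pt "25 -46 0 0 0 1.3 0" --pt "25 -46 0 0 0 1.3 0" --pt "25 -46 0 0 0 1.3 0" --pt "25 -46 0 0 0 1.3 0" --pt "25 -46 0 0 0 1.3 0" --pt "25 -46 -30 0 0 1.3 0" --pt "23 -50 -30 0 0 0.9 0" --pt "0 0 0 0 0 0 0"

```text
time: 1.72
ee_pos: [0.5269, -0.0516, 0.1516]
tcp_rot: [-180.0, -0.3, 176.5]
wrist_force: [-0.4, 0.7, 0.2]
opening: 0.0855
```

```bash
python3 - <<'E'
from h import *
o=get_obs();print(o["time"],o["q"],o["ee_pos"],o["tcp_rot"])
im=camera("side");cv2.imwrite("pics/side1.png",im[:,:,::-1]);cv2.imwrite("pics/s1c.png",cv2.resize(im[100:270,180:380,::-1],None,fx=3.5,fy=3.5))
E
```

```text
1.725 [-5.57795634e+00  1.63624528e+00 -4.47078908e-01  8.82201741e+01
 -2.44776451e-02 -2.12738580e+00] [ 0.52688529 -0.05158623  0.15155126] [-179.9868056    -0.3041977   176.54945926]
```

View pics/s1c.png

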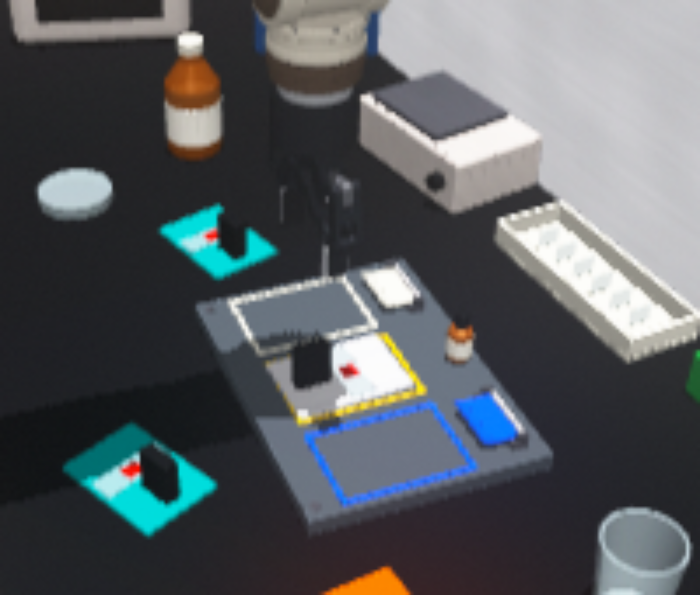

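The gripper hangs over the carrier grip (crop ~(310,360)), with its jaws opening across y. Descending now.

Emit:
apply_moves --pt "1 1 -25 0 0 0.3 0" --pt "0 0 -25 0 0 0 0" --pt "0 0 -25 0 0 0 0" --pt "0 0 -20 0 0 0 0" --pt "0 0 -5 0 0 0 0" --pt "0 0 0 0 0 0 0" --pt "0 0 0 0 0 0 0"

```text
time: 2.65
ee_pos: [0.5292, -0.0476, 0.0563]
tcp_rot: [-180.0, 0.1, 177.1]
wrist_force: [-0.0, 0.1, 0.2]
opening: 0.0852
```

```bash
python3 - <<'E'
from h import *
o=get_obs();print(o["time"],o["ee_pos"],o["tcp_rot"],o["wrist_force"])
im=camera("side");cv2.imwrite("pics/s2c.png",cv2.resize(im[150:270,220:360,::-1],None,fx=5,fy=5))
im=camera("top");cv2.imwrite("pics/t2c.png",cv2.resize(im[120:230,205:335,::-1],None,fx=5,fy=5))
E
```

```text
2.65 [ 0.52916324 -0.0475908   0.05633904] [-1.79999053e+02  9.88384101e-02  1.77089884e+02] [-0.01281599  0.08570811  0.17185602]
```

View pics/s2c.png

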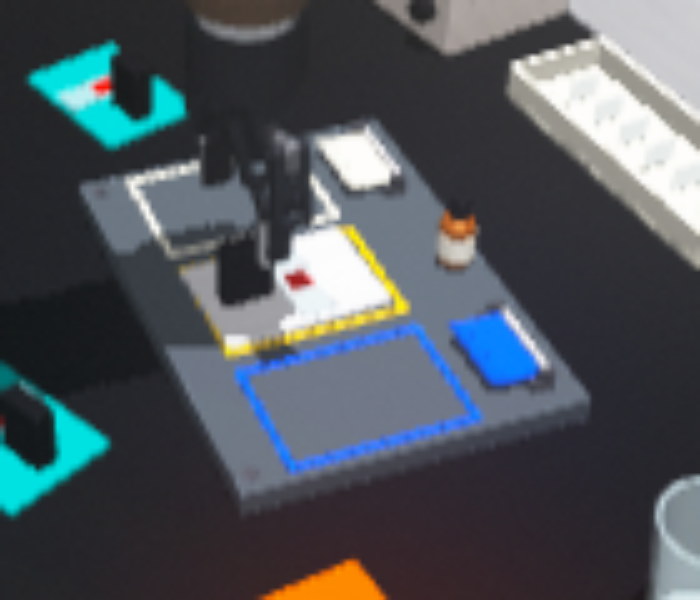

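View pics/t2c.png

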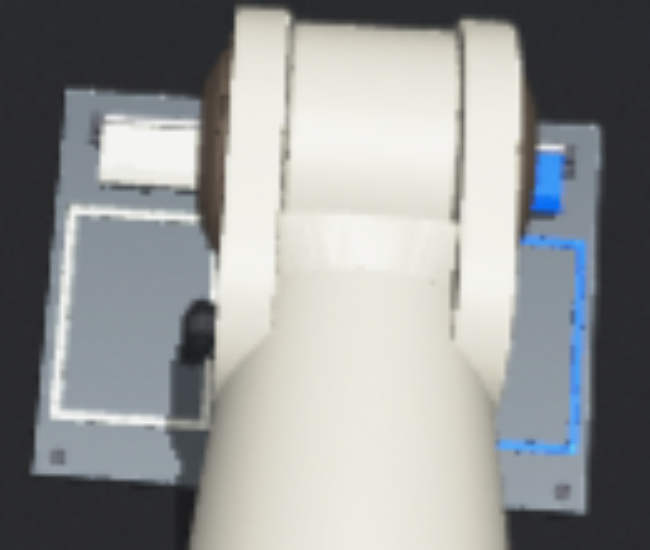

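```bash
python3 - <<'E'
from h import *
for n,(c0,r0,f) in {"side":(220,150,5),"top":(205,120,5)}.items():
    c=calibration(n);W=np.linalg.inv(c["T"])
    for P in [(.529,-.0476,.055),(.529,-.0905,.05),(.529,-.005,.05),(.529,-.005,.08),(.5284,-.0501,.07),(.5084,-.0476,.05),(.486,-.0476,.05),(.57,-.0476,.05)]:
        q=W[:3,:3]@P+W[:3,3];u=c["intrinsics"]@q;u=u[:2]/u[2];print(n,P,(u-[c0,r0])*f)
E
```

```text
side (0.529, -0.0476, 0.055) [241.66367307 255.18473831]
side (0.529, -0.0905, 0.05) [271.5477411  298.64147946]
side (0.529, -0.005, 0.05) [213.27097031 225.33960345]
side (0.529, -0.005, 0.08) [213.32780912 190.63946094]
side (0.5284, -0.0501, 0.07) [242.81762605 240.09284432]
side (0.5084, -0.0476, 0.05) [214.01138618 269.70250418]
side (0.486, -0.0476, 0.05) [183.67489469 279.3283681 ]
side (0.57, -0.0476, 0.05) [295.55717335 243.82777006]
top (0.529, -0.0476, 0.055) [312.04075185 368.02750108]
top (0.529, -0.0905, 0.05) [385.05660176 367.43466805]
top (0.529, -0.005, 0.05) [238.73800589 371.61731821]
top (0.529, -0.005, 0.08) [239.23898158 362.4465302 ]
top (0.5284, -0.0501, 0.07) [317.59055287 364.34008309]
top (0.5084, -0.0476, 0.05) [312.97830451 404.36391294]
top (0.486, -0.0476, 0.05) [314.42119527 442.48813567]
top (0.57, -0.0476, 0.05) [309.06078578 300.85479085]
```

Emit:
apply_moves --pt "-1 -2 -5 0 0 0 0" --pt "0 0 0 0 0 0 0.3" --pt "0 0 0 0 0 0 0.6" --pt "0 0 0 0 0 0 0.8" --pt "0 0 0 0 0 0 1" --pt "0 0 0 0 0 0 1" --pt "0 0 0 0 0 0 1" --pt "0 0 0 0 0 0 1" --grip_force 60

```text
time: 3.75
ee_pos: [0.5277, -0.0498, 0.0504]
tcp_rot: [180.0, 0.0, 177.1]
wrist_force: [-1.6, -0.2, 6.2]
opening: 0.0129
```

```bash
python3 - <<'E'
from h import *
o=get_obs();print(o["time"],o["ee_pos"],o["tcp_rot"],o["wrist_force"],o["torque"],o["opening"])
im=camera("side");cv2.imwrite("pics/side3.png",im[:,:,::-1]);cv2.imwrite("pics/s3c.png",cv2.resize(im[150:270,220:360,::-1],None,fx=5,fy=5))
E
```

```text
3.75 [ 0.52770057 -0.04980777  0.05040061] [1.79999820e+02 2.67729836e-02 1.77070277e+02] [-1.5503181  -0.1630448   6.16627551] [ 0.0634872   0.18476044 -0.06854703] 0.012874426079182443
```

View pics/s3c.png

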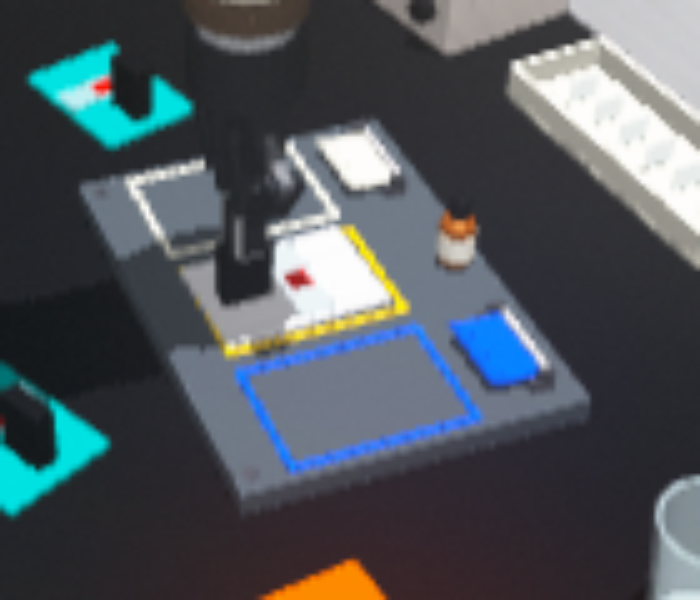

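The grip is closed on the block and the wrist reads about 6 N down. Sliding sideways, a short step first to watch the force.

Emit:
apply_moves --pt "-0.5 -7 0 0 0 -0.2 1" --pt "-0.5 -7 0 0 0 -0.2 1"

```text
time: 4.05
ee_pos: [0.5269, -0.0636, 0.0504]
tcp_rot: [180.0, 0.0, 176.7]
wrist_force: [0.8, 4.0, 6.3]
opening: 0.0129
```

Emit:
apply_moves --pt "-1 -12 0 0 0 -0.3 1" --pt "-1 -12 0 0 0 -0.3 1" --pt "-1 -12 0 0 0 -0.4 1" --pt "-1 -12 0 0 0 -0.4 1" --pt "-1 -12 0 0 0 -0.4 1" --pt "-1 -12 0 0 0 -0.4 1" --pt "-0.5 -12 0 0 0 -0.3 1" --pt "-0.5 -8 0 0 0 0 1" --pt "0 -4 0 0 0 0 1" --pt "0 0 0 0 0 0 1" --pt "0 0 0 0 0 0 1"

```text
time: 5.42
ee_pos: [0.5197, -0.1604, 0.0504]
tcp_rot: [-180.0, 0.0, 174.2]
wrist_force: [-0.6, -0.5, 4.7]
opening: 0.0135
```

```bash
python3 - <<'E'
from h import *
o=get_obs();print(o["time"],o["ee_pos"],o["tcp_rot"],o["wrist_force"],o["torque"],o["opening"])
for n in("side","top"):
    im=camera(n);cv2.imwrite(f"pics/{n}4.png",im[:,:,::-1]);cv2.imwrite(f"pics/{n[0]}4c.png",cv2.resize(im[150:270,220:360,::-1],None,fx=5,fy=5))
E
python3 meas.py 4
```

```text
5.425 [ 0.5197377  -0.16038622  0.0503903 ] [-1.79969703e+02  4.06254046e-02  1.74150362e+02] [-0.61059426 -0.49302964  4.67050676] [0.02111112 0.03142123 0.02172561] 0.013469444260879995
top blue [297 149   9  13  93] c 650.7 -154.2  long 37.5 short 24.6  yaw(long) -10.10 z27: c 648.8 -153.3  long 37.3 short 24.4  yaw(long) -10.10
top blue [290 166  16  18  46] c 601.3 -130.7  long 67.8 short 33.1  yaw(long) -44.80 z27: c 599.7 -129.9  long 67.4 short 32.9  yaw(long) -44.80
top blue [288 193   9  16  36] c 512.3 -121.6  long 45.3 short 23.8  yaw(long) -1.67 z27: c 511.2 -120.8  long 45.1 short 23.7  yaw(long) -1.67
top yellow c 562.3 -53.2  long 131.5 short 95.1  yaw(long) -5.68
top white [307 130  23  54 567] c 647.8 -207.8  long 174.6 short 31.9  yaw(long) -17.09
top white [325 133  10  29 192] c 673.9 -243.9  long 88.8 short 27.3  yaw(long) -3.83
top white [225 144  20  13 219] c 672.2 45.9  long 57.8 short 37.8  yaw(long) 88.35
top white [215 161  35  45 173] c 570.1 55.5  long 129.6 short 93.9  yaw(long) -5.86
top white [314 162  21  63 836] c 532.3 -218.6  long 189.6 short 58.
[... 1089 characters left out ...]
ng) 80.12
side dark [242 165   8   9  57] [246.01754386 168.38596491] c 529.6 138.5  long 52.3 short 26.1  yaw(long) 65.27 c 556.0 199.9  long 55.4 short 27.7  yaw(long) 65.27
side dark [266 215  12   4  24] [270.5        216.41666667] c 495.1 -135.1  long 36.5 short 10.2  yaw(long) -15.62 c 519.5 -89.9  long 38.7 short 10.8  yaw(long) -15.62
side dark [225 229   7  15  81] [227.45679012 236.2962963 ] c 341.3 -154.0  long 58.6 short 17.4  yaw(long) 68.21 c 356.5 -109.9  long 62.1 short 18.5  yaw(long) 68.21
side red [554.52495369 -22.68276181]meas.py:23: RuntimeWarning: Mean of empty slice.
  rd=M&((H<6)|(H>174))&(S>140); print(n,"red",ray(n,px(rd),.025).mean(0)*1000)
  ret = um.true_divide(
```

View pics/s4c.png

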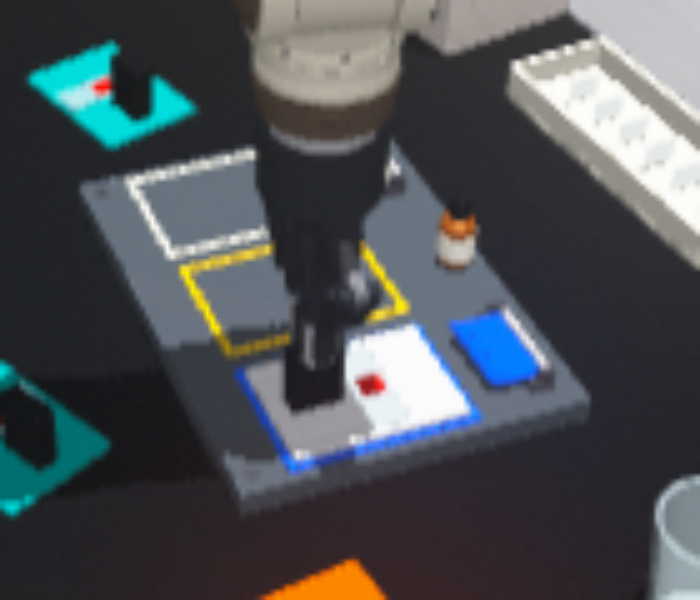

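The carrier fills the blue outline: its front white part centres at world (577,-166), yaw about -6°, which matches the bay axis. I'll pause, then push straight ahead.

Emit:
apply_moves --pt "0 0 0 0 0 0 1" --pt "0 0 0 0 0 0 1" --pt "0 0 0 0 0 0 1" --pt "0 0 0 0 0 0 1" --pt "4 -0.4 0 0 0 0 1" --pt "6 -0.6 0 0 0 0 1" --pt "6 -0.6 0 0 0 0 1" --pt "6 -0.6 0 0 0 0 1" --pt "6 -0.6 0 0 0 0 1" --pt "5 -0.5 0 0 0 0 1" --pt "3 -0.3 0 0 0 0 1" --pt "2 -0.2 0 0 0 0 1" --pt "0 0 0 0 0 0 1" --pt "0 0 0 0 0 0 1"

```text
time: 7.28
ee_pos: [0.5569, -0.1641, 0.0504]
tcp_rot: [-180.0, -0.1, 174.1]
wrist_force: [-4.5, 1.1, 7.2]
opening: 0.0129
```

```bash
python3 - <<'E'
from h import *
o=get_obs();print(o["time"],o["ee_pos"],o["tcp_rot"],o["wrist_force"],o["torque"],o["opening"])
for n in("side",):
    im=camera(n);cv2.imwrite(f"pics/{n}5.png",im[:,:,::-1]);cv2.imwrite(f"pics/{n[0]}5c.png",cv2.resize(im[175:255,260:360,::-1],None,fx=7,fy=7))
E
```

```text
7.275 [ 0.55694329 -0.1641371   0.05038778] [-1.79963630e+02 -5.07979335e-02  1.74141216e+02] [-4.46735876  1.07118843  7.20757209] [0.09603217 0.92549551 0.06094661] 0.012932930580768628
```

View pics/s5c.png

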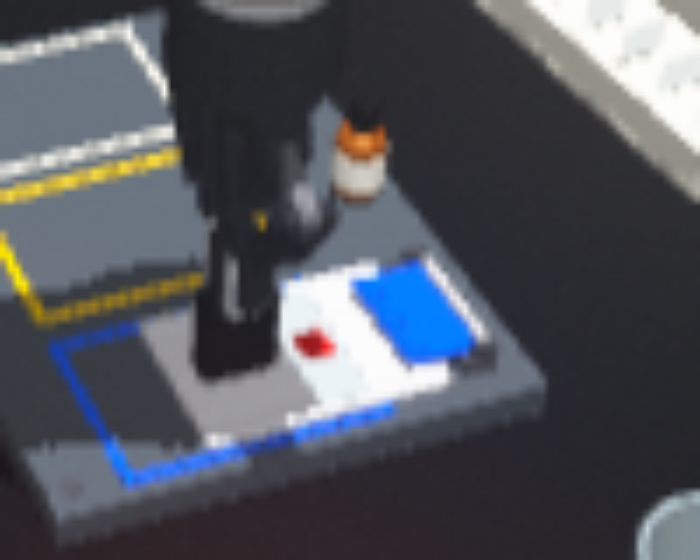

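The plate's front edge has passed under the blue leaf, which lies down at crop (415,310). Creeping to the stop.

Emit:
apply_moves --pt "1 -0.1 0 0 0 0 1" --pt "1 -0.1 0 0 0 0 1" --pt "1 -0.1 0 0 0 0 1" --pt "1 -0.1 0 0 0 0 1" --pt "1 -0.1 0 0 0 0 1"

```text
time: 7.95
ee_pos: [0.5617, -0.1646, 0.0504]
tcp_rot: [-180.0, -0.1, 174.1]
wrist_force: [-6.3, 0.4, 8.1]
opening: 0.0129
```

Emit:
apply_moves --pt "1 -0.1 0 0 0 0 1"

```text
time: 8.07
ee_pos: [0.5627, -0.1647, 0.0504]
tcp_rot: [-180.0, -0.1, 174.1]
wrist_force: [-6.4, 0.4, 8.6]
opening: 0.0134
```

Emit:
apply_moves --pt "1 -0.1 0 0 0 0 1"

```text
time: 8.2
ee_pos: [0.5637, -0.1648, 0.0504]
tcp_rot: [-180.0, -0.1, 174.1]
wrist_force: [-6.0, 1.0, 8.8]
opening: 0.0128
```

Emit:
apply_moves --pt "1 -0.1 0 0 0 0 1"

```text
time: 8.32
ee_pos: [0.5642, -0.1649, 0.0503]
tcp_rot: [-180.0, -0.1, 174.1]
wrist_force: [-10.6, 1.4, 11.3]
opening: 0.0131
```

Emit:
apply_moves --pt "0.5 -0.05 0 0 0 0 1"

```text
time: 8.45
ee_pos: [0.5642, -0.1649, 0.0503]
tcp_rot: [-180.0, -0.2, 174.1]
wrist_force: [-12.7, 0.9, 11.9]
opening: 0.0129
```

Emit:
apply_moves --pt "0.5 -0.05 0 0 0 0 1"

```text
time: 8.57
ee_pos: [0.5643, -0.1649, 0.0504]
tcp_rot: [-180.0, -0.2, 174.1]
wrist_force: [-14.1, 1.2, 13.0]
opening: 0.0129
```

Contact with the stop: the x travel halted at 44.5 mm and the force rose. Settling and checking.

Emit:
apply_moves --pt "-0.5 0 0 0 0 0 1" --pt "0 0 0 0 0 0 1" --pt "0 0 0 0 0 0 1" --pt "0 0 0 0 0 0 1"

```text
time: 9.07
ee_pos: [0.5643, -0.1649, 0.0504]
tcp_rot: [-180.0, -0.2, 174.1]
wrist_force: [-10.4, 1.1, 11.3]
opening: 0.0134
```

```bash
python3 - <<'E'
from h import *
o=get_obs();print(o["time"],o["ee_pos"],o["tcp_rot"],o["wrist_force"],o["torque"],o["opening"])
for n in("side",):
    im=camera(n);cv2.imwrite(f"pics/{n}6.png",im[:,:,::-1]);cv2.imwrite(f"pics/{n[0]}6c.png",cv2.resize(im[175:255,260:360,::-1],None,fx=7,fy=7))
E
python3 meas.py 6 2>/dev/null| grep side
```

```text
9.075 [ 0.56425078 -0.16491484  0.05037054] [-1.79967230e+02 -1.77361434e-01  1.74130345e+02] [-10.39916699   1.08100393  11.26751796] [0.20304374 2.16750067 0.01563121] 0.013375951301183684
```

```bash
ls pics; grep -c . meas.py
```

```text
c1.png
c2.png
s1c.png
s2c.png
s3c.png
s4c.png
s5c.png
s6c.png
side0.png
side1.png
side3.png
side4.png
side5.png
side6.png
t2c.png
t4c.png
top0.png
top4.png
23
```

View pics/s6c.png

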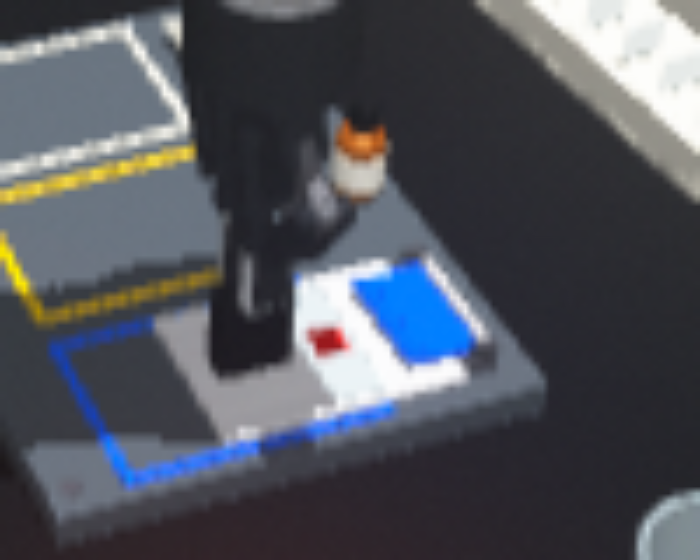

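Emit:
apply_moves --pt "0 0 -0.3 0 0 0 1" --pt "0 0 0 0 0 0 1" --pt "0 0 0 0 0 0 1" --pt "0 0 0 0 0 0 1"

```text
time: 9.62
ee_pos: [0.5643, -0.1649, 0.0503]
tcp_rot: [-180.0, -0.2, 174.1]
wrist_force: [-10.8, 1.2, 13.8]
opening: 0.0131
```

```bash
python3 - <<'E'
from h import *
P=np.array([(222,440),(155,325),(468,375)])/7+[260,175]
W=ray("side",P,.024)*1000
a=np.radians(-5.8);R=np.array([[np.cos(a),np.sin(a)],[-np.sin(a),np.cos(a)]])
print(W,"in bay frame:\n",(W-[550.1,-163.5])@R.T)
E
```

```text
[[ 529.80940324 -204.93648193]
 [ 539.24626984 -126.59929816]
 [ 650.1968138  -218.18086596]] in bay frame:
 [[-15.99930585 -43.27484909]
 [-14.52721504  35.61495862]
 [105.1102349  -44.28552533]]
```

```bash
python3 -c "
from workcell import *
print(job_done()); o=get_obs(); print(o['time'],o['ee_pos'],o['wrist_force'],o['opening'])"
```

```text
the job is handed in; nothing more can be done
None
the job is handed in; nothing more can be done
```

I pinched the metal carrier's grip and slid it flat, without lifting, to the blue bay on the right. It rested there for about 0.9 s. I then pushed it straight ahead under the blue leaf until it met the stop bar, and handed the job in at 9.6 s with the gripper still closed on it.

**Last checks**
- **Position:** the push stopped after about 44.5 mm in x (45 mm expected along the bay), and the force rose there as it met the stop. In the last picture the plate's front corner is 105 mm ahead of the bay centre, also as expected for fully home. The plate is about 1–2 mm off the bay's centre line and square to about 1°.
- **Force and grip:** the wrist read 13.8 N downward, slightly above the 12 N asked, and about 11 N against the stop. The grip was set to 60 N, and the tool tilt was about 0.2°.
- **Leaf and bystanders:** the blue leaf looked down in the last picture. The oil bottle looked unmoved there; I did not look again at the other bystanders or the white leaf at the end.

**Not confirmed:** the fingers read 13 mm open on the 16 mm grip block, which I did not explain, though the grip held throughout. The top camera could not check the end position because the arm was in the way, so that rests on the side view, the arm's own readings and the contact force.

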